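# Fold out the crank and clamp the brake pad

## Task

Swing the red folded grip of the rack clamp's crank up until it stands fully upright against its stop, its working position, and only then wind the crank clockwise so that the jaw pushes the brake pad against the backstop and holds it firmly, without squeezing so hard that the pad cracks. Work by the crank only, do not push the jaw itself; leave the grip standing upright and the things around it undisturbed.

Things in the scene. Friction and masses are not known exactly. Their poses are not given: they have to be found in the camera images.
- clamp: Rack clamp fixed on the bench: dark steel bed 132 x 325 x 10 mm, long along y; near its +y end a blue gearbox 96 x 96 mm, flat top 58 mm above the bench; near its -y end a grey backstop block 100 x 22 x 30 mm bolted across the bed, its place along the bed differing by a few cm from job to job; the jaw between closes along -y. The origin lies under the crank axis; z is up.
- crank_axis (a point): On the upright crank axis at the level of the grip's hinge, 86 mm above the bench, 28 mm above the gearbox top. Its axes are those of the fixed bed.
- crank (a joint): Crank angle, rad; grows clockwise seen from above, closing the jaw 12 mm per rad. At 0 the arm points from the axis along the bed's -x. Starts within +-0.5; clamping takes most of a turn or about one. Running drag about 3 to 4 N at the grip, 70 mm from the axis; it stays where left. Once the pad meets the backstop it stiffens: each 1 N more along the circle adds about 6 N of squeeze.
- grip (a joint): Folding grip's angle, rad: 0 = flat along the crank arm, from the hinge at the arm's outer end back towards the axis; 1.57 = upright at its stop, the working position. Starts between 0 and 0.25. The hinge is stiff and the grip stays at any angle it is left: about 4 to 5 N at its middle swings it; so upright, a push of over 4 N there towards the axis folds it again.
- grip_hinge (a point): The grip's hinge at the outer end of the steel crank arm (16 mm wide, 8 mm thick, top 12 mm below this point), 70 mm from the crank axis, 86 mm above the bench. The hinge line is level, across the arm.
- grip_mid (a point): Middle of the red grip, a barrel-shaped sleeve 22 mm thick at its middle, 15 mm at its ends, 48 mm long, that spins freely about its length; 38 mm from the hinge (the grip ends at 65 mm). Folded it lies level 86 mm above the bench; upright this point is at 124 mm, straight above the hinge. Its x axis points along the grip away from the hinge.
- jaw: Moving steel jaw, 100 mm wide, rising to 42 mm above the bench; driven by the crank through a rack.
- jaw_face (a point): Middle of the jaw's clamping face, which looks along the bed's -y towards the pad.
- brake_pad: Loose brake pad 120 x 44 x 16 mm lying across the bed, steel back down (6 mm thick, the full 44 mm wide), its long y axis roughly along the jaw, about 5 to 13 mm short of the backstop; origin at the centre of its underside. The jaw meets its long side. A squeeze of 20 N or more holds it firmly; above 120 N it cracks. Some squeeze remains when the crank is let go.
- tape_measure: Yellow tape measure 71 x 76 x 34 mm, to be left alone.
- spark_plug: Spark plug 21 x 90 x 18 mm lying down, to be left alone.
- cup_white: White cup 81 mm wide, 82 mm tall, to be left alone.
- driver_amber: Screwdriver with amber handle, 24 x 171 x 23 mm, to be left alone.
There are look-alikes about, which are no part of the job. Of the things that look like the brake_pad, the smaller one is meant.

How it is judged:
On the way, in this order (a step that is already met when the one before it is completed fails the run):
1. the grip is swung fully upright before the jaw is wound (value of joint grip above 1.45 rad and distance of jaw_face from where it was at the start of the episode below 0.008 m), for 0.2 s.
2. with the grip upright the jaw squeezes the pad against the backstop with more than 20 N (value of joint grip above 1.35 rad and contact force between jaw and brake_pad above 20 N), for 0.2 s.
At the end, for the whole second after the job is handed in: The pad lies flat (within 0.1 rad) and still, still squeezed between jaw and backstop with more than 8 N after the crank is let go (it was wound to more than 20 N); the grip stands upright (over 1.45 rad) and the crank is at rest (contact force between jaw and brake_pad above 8 N and value of joint grip above 1.45 rad and angle between brake_pad's own z axis and vertical below 0.1 rad and linear speed of brake_pad below 0.02 m/s and velocity of joint crank between -0.1 and 0.1 rad/s); the robot touches nothing.
It fails at once if the pad is squeezed with more than 120 N and cracks (contact force between jaw and brake_pad above 120 N).
It fails at once if the crank is wound (jaw moved over 8 mm) with the grip not unfolded (value of joint grip below 1.2 rad and distance of jaw_face from where it was at the start of the episode above 0.008 m).
It fails at once if the robot pushes the jaw itself (contact force between any of the fingers, the arm and jaw above 3 N).
It fails at once if a bystander is moved by more than 20 mm or the cup tipped (distance of any of tape_measure, spark_plug, cup_white, driver_amber from where it was at the start of the episode above 0.02 m or angle between cup_white's own z axis and vertical above 0.3 rad).
It also fails if it takes over 72 s, if anything falls off the work surface, if the arm or the gripper's body presses on something with over 40 N, if the wrist force passes 120 N, or if a joint passes its speed limit or range.

## Robot

A 6-joint arm with a two-finger parallel gripper is mounted at the origin on a cart in front of the work surface, level with it; the furniture and walls round the work are solid. World frame = base frame: x ahead of the robot, y to its left, z up, the work surface at z = 0. Lengths are in m, angles in rad, forces in N, time in s.
With the tool pointing down it reaches from about 0.275 to 0.725 m from the base axis. Payload 15.9 kg.
Tool frame: the origin (TCP) lies at the very end of the fingers, on their centre line; the grasp point (between the pads) lies 19 mm behind it; z points along the fingers, y is the line along which they close (so a half turn about z gives the same grasp; the last joint's range is limited). The gripper opens to 85 mm and grips with 20 to 120 N. Pads are 22 mm wide; open, the fingers measure 114 mm over their backs; the gripper's body (76 mm by 85 mm) begins 54 mm behind the grasp point. The pads swing forward as they close: fully open they stand 13 mm farther back than shut.
Start: joints at [-1.189, 0.213, -0.034, 1.323, 0, 1.571], TCP at [0.186, -0.464, 0.231] pointing down, gripper open.
Joint ranges: [-2.98, 2.98], [-0.74, 1.72], [-1.14, 1.35], [-2.1, 2.04], [-1.57, 1.44], [-3.14, 3.14]. Speed limits (rad/s): [1.89, 1.89, 2.39, 2.57, 3.14, 3.14].

## Interface

Orientations are given as a unit quaternion [w, x, y, z].
In Python, from cell import r gives the robot as it stands.
- The arm moves only by the shell command python3 -m inch 'ROWS' [FORCE]. ROWS is JSON, a list of rows, each a list of 7 numbers: the shift along the tool's x, y, z in units of 0.75 m (1.0 is 0.75 m), then the turn, a rotation vector about the tool's x, y, z in units of 60 degrees (1.0 is 60 degrees), then the closure, from -1 (fully open) to 1 (shut), so that 0 is half open. In form: [[x, y, z, rx, ry, rz, gripper], ...]. A call has 1 to 20 rows; each row is the pose to reach, as a shift and turn from the pose commanded when the call began, along the tool's axes at that moment; what a row does not reach only later rows make up. A row lasts 1/10 s, in which the tool goes at most 50 mm and 8.59 degrees, less where a joint would pass 70% of its speed; a pose out of reach is approached as far as the arm can. A call with a number of a shift or a turn outside -1 to 1 is refused whole. A call with a gripper value outside its range is refused whole. The fingers move at their own pace and stop on an object; FORCE is the grip in N (left out, the last holds). Time passes only in rows, so rows that repeat a pose let the fingers close. It gives the time, the measured TCP pose, the force, the opening and the grip force at its end, in the units of the state.
- r.get_obs(): the state, without advancing time (a new reading comes with each control period).
- r.read_camera(name): name is "scene" or "top"; returns the picture (384x512x3 uint8, blue, green, red); there is no depth.
- r.camera_params(name): a dict with "K" (3x3 intrinsics, pixels), "xyz" and "attitude" of the camera in the world. Camera axes: x right, y up, looking along -z (the intrinsics and any distortion apply to the point x, -y, -z); pixel columns grow to the right and rows downward; lengths in m; the calibration is good to about 2 mm. A picture is of the moment at which its call begins. camera_params takes no time and is no camera call.
- r.finish_job(): hands the job in; it is judged then, once.
Trained networks look in the newest picture that a camera, given by its name, has taken for a name from the list of things; names that differ only in an ending like _2 or _b are one class to them, and where a whole thing is asked for, a point or a joint stands for the part that bears it (a point fixed in the world has none). Each returns a list of dicts, best first, with "confidence" (0 to 1); they miss things now and then, are a little off and sometimes report something else, mostly with a low value. They report only what shows in the picture. A call takes as long as a camera call. They do not tell look-alikes from the thing itself.
- r.outline_of(camera, target): "mask" (384x512 bool, what is visible of it) and "rect" ([left, top, right, bottom] in pixels, round what is visible of it).
The state is a dict: "time": time; "joint_pos": joint angles; "joint_vel": joint speeds; "joint_efforts": joint torques, N m; "ee_pos": TCP position; "eef_rot": TCP orientation; "force": force on the tool from outside, world axes, zero at the start; "wrist_torque": the same for the moment, N m; "grip_width": opening from 0.0 (shut) to 1.0 (fully open); "grip_force": force on a finger pad.
Only numpy, scipy, OpenCV 4.12 (cv2) and the standard library are available. Lean on these libraries where they do the work, as an engineer would, in place of code of your own. Each camera call takes 0.05 s, during which the arm holds its last target. There are 200 camera calls.

## Working session

There is one attempt and no reset: what is moved stays moved. The work goes in short steps, Python scripts to look and compute and a shell command to move; the robot and the scene stay as the last step left them, time stands still between calls to the robot, and variables do not carry over. Pictures are saved under pics/ and viewed, at most 10 in all, crops included, and the job is handed in when it is done.

```bash
mkdir -p pics; ls
python3 - <<'E'
from cell import r
import cv2,numpy as np
for c in("scene","top"):
    cv2.imwrite(f"pics/{c}0.png",r.read_camera(c)); p=r.camera_params(c); print(c,p)
    for t in("clamp","crank","grip","jaw","brake_pad","tape_measure","spark_plug","cup_white","driver_amber"):
        for o in r.outline_of(c,t)[:3]:
            m=o["mask"]; ys,xs=np.nonzero(m); print(t,round(o["confidence"],2),o["rect"],round(xs.mean(),1),round(ys.mean(),1),len(xs))
print(r.get_obs())
E
```

```text
pics
scene {'K': array([[351.3508679 ,   0.        , 253.34855719],
       [  0.        , 351.3508679 , 192.28152193],
       [  0.        ,   0.        ,   1.        ]]), 'xyz': array([0.21483593, 0.69982948, 0.56759506]), 'attitude': array([-0.22555389, -0.12725891,  0.44637455,  0.85655144])}
clamp 0.61 [210.0, 171.3, 311.8, 241.2] 254.6 209.3 3179
crank 0.75 [241.0, 191.0, 274.9, 209.9] 256.1 199.8 370
grip 0.55 [245.3, 190.6, 267.3, 201.2] 255.7 196.6 151
grip 0.31 [208.8, 169.2, 314.9, 244.3] 255.4 209.0 3311
jaw 0.58 [248.5, 186.6, 282.0, 207.8] 266.6 193.9 328
jaw 0.24 [237.6, 191.4, 273.7, 211.9] 255.9 199.9 382
brake_pad 0.96 [309.6, 240.9, 382.9, 293.0] 344.8 267.2 1885
brake_pad 0.87 [268.0, 174.6, 307.0, 197.0] 284.5 183.7 429
tape_measure 0.83 [303.0, 194.0, 335.2, 230.5] 319.5 208.7 730
cup_white 0.57 [151.5, 200.2, 190.7, 247.8] 172.2 222.3 1400
driver_amber 0.7 [209.9, 170.8, 316.3, 242.8] 254.5 209.5 3156
driver_amber 0.57 [189.7, 182.7, 223.6, 219.0] 198.4 206.2 171
top {'K': array([[405.36492962,   0.        , 251.51880617],
       [  0.        , 405.36492962, 194
[... 1034 characters left out ...]
 array([-1.18899927e+00,  2.12894355e-01, -3.44163807e-02,  1.32346393e+00,
        1.54791735e-05,  1.57080616e+00]), 'joint_vel': array([-6.47946540e-05,  1.93354570e-03,  6.83298741e-04, -8.48902116e-04,
       -8.69597229e-04,  2.31066808e-03]), 'joint_efforts': array([ 3.88782180e-03, -6.85975671e+01,  4.87328947e+01,  1.66289537e-03,
        1.71519537e-04, -1.19461612e-05]), 'ee_pos': array([ 0.18629664, -0.46399083,  0.23130215]), 'eef_rot': array([9.16485665e-06, 9.81835076e-01, 1.89736354e-01, 9.65396319e-06]), 'force': array([ 0.66862857, -0.10500778,  1.38567881]), 'wrist_torque': array([-0.0038115 , -0.01633308,  0.02563098]), 'grip_force': 0.0, 'grip_width': 0.9981621586858681}
```

```bash
cat > h.py <<'E'
import numpy as np,cv2
from scipy.spatial.transform import Rotation as R
from cell import r
def quat(q): return R.from_quat([q[1],q[2],q[3],q[0]])
def unproj(c,u,v,z):
    p=r.camera_params(c); d=np.linalg.inv(p["K"])@[u,v,1]; d=quat(p["attitude"]).apply([d[0],-d[1],-d[2]])
    return p["xyz"]+d*(z-p["xyz"][2])/d[2]
def proj(c,X):
    p=r.camera_params(c); q=quat(p["attitude"]).inv().apply(np.atleast_2d(X)-p["xyz"]); q=q*[1,-1,-1]
    u=q@p["K"].T; return u[:,:2]/u[:,2:]
E
python3 - <<'E'
from h import *
a=cv2.imread("pics/top0.png")[110:290,140:370]; b=cv2.imread("pics/scene0.png")[150:310,140:400]
a=cv2.resize(a,None,fx=3.4,fy=3.4,interpolation=2)[:590,:790]
cv2.imwrite("pics/a.png",a); cv2.imwrite("pics/b.png",cv2.resize(b,None,fx=3,fy=3,interpolation=2))
# red segmentation
for c in("top","scene"):
    im=cv2.imread(f"pics/{c}0.png"); h=cv2.cvtColor(im,cv2.COLOR_BGR2HSV)
    for nm,m in(("red",((h[...,0]<8)|(h[...,0]>172))&(h[...,1]>130)&(h[...,2]>60)),("blue",(h[...,0]>98)&(h[...,0]<125)&(h[...,1]>110)&(h[...,2]>40))):
        n,l,s,ce=cv2.connectedComponentsWithStats(m.astype(np.uint8))
        for i in range(1,n):
            if s[i,4]>60:
                pts=np.argwhere(l==i)[:,::-1].astype(np.float32); print(c,nm,s[i],ce[i],cv2.minAreaRect(pts))
for n,u,v,z in(("grip",235.6,200.8,.09),("pad",318.6,198.2,.026),("pad2",221,310,.016),("jaw",276.1,190.7,.042),("clamp",272.5,192.5,.01),("cup",175,134.6,.04),("tape",291.6,258.4,.034),("plug",318.3,140.5,.01),("drv",232.4,133.1,.012)): print(n,unproj("top",u,v,z).round(3))
E
```

```text
top red [ 450  106   47   38 1215] [471.67078189 124.68971193] ((472.7000732421875, 124.40001678466797), (33.541019439697266, 47.404640197753906), 63.43495178222656)
top red [ 435  145   71   34 2066] [469.82720232 160.6945789 ] ((469.98504638671875, 160.70074462890625), (31.860200881958008, 69.613037109375), 87.1375961303711)
top red [230 187  12  23 192] [235.97916667 198.515625  ] ((236.05885314941406, 198.2646942138672), (9.45888900756836, 21.828205108642578), 14.03624439239502)
top blue [217 164  13  44  98] [220.78571429 191.13265306] ((219.91879272460938, 186.452880859375), (43.564735412597656, 11.660538673400879), 80.31121826171875)
top blue [239 167  25  44 135] [256.2        195.51111111] ((257.1494140625, 190.89596557617188), (18.96882438659668, 46.4736213684082), 25.407716751098633)
scene red [  5   0  32  71 750] [21.59066667 33.26133333] ((20.665788650512695, 33.476470947265625), (73.37120819091797, 12.687670707702637), 71.91654968261719)
scene red [ 26   0  28  64 611] [40.00654664 30.90180033] ((39.78155517578125, 30.52200698852539), (66.00090026855469, 12.40229320526
[... 2443 characters left out ...]
114440918, 302.0000305175781), (4.949747085571289, 26.16295051574707), 45.0)
scene red [  0 313  21  44 454] [  7.49779736 330.19603524] ((10.0, 334.5), (43.0, 20.0), 90.0)
scene red [  9 331  16  18  67] [ 16.34328358 338.58208955] ((15.250001907348633, 338.75), (7.0710673332214355, 20.50609588623047), 45.0)
scene blue [220 205  51  26 594] [242.78282828 217.88888889] ((243.945556640625, 218.5445556640625), (50.348876953125, 22.189327239990234), 5.710593223571777)
grip [0.557 0.113 0.09 ]
pad [ 0.568 -0.068  0.026]
pad2 [0.324 0.148 0.016]
jaw [0.583 0.027 0.042]
clamp [0.583 0.034 0.01 ]
cup [0.711 0.252 0.04 ]
tape [ 0.436 -0.006  0.034]
plug [ 0.703 -0.073  0.01 ]
drv [0.721 0.125 0.012]
```

View pics/a.png

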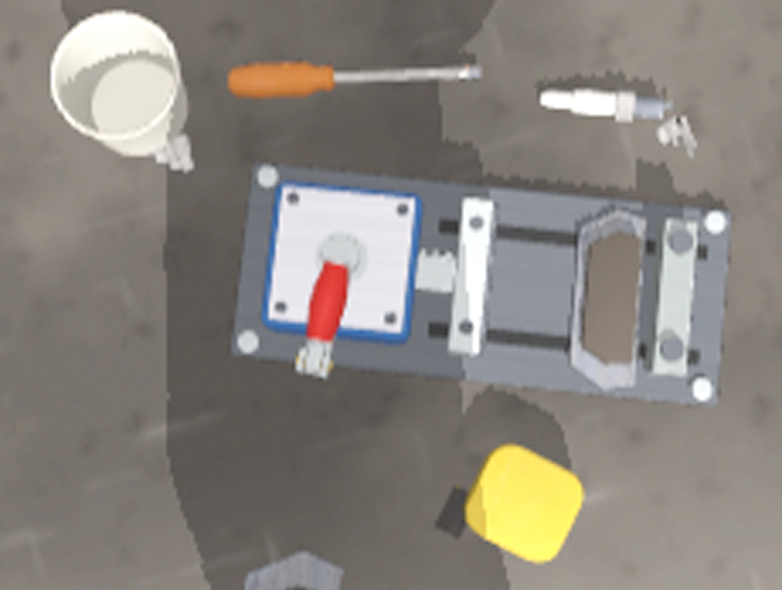

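View pics/b.png

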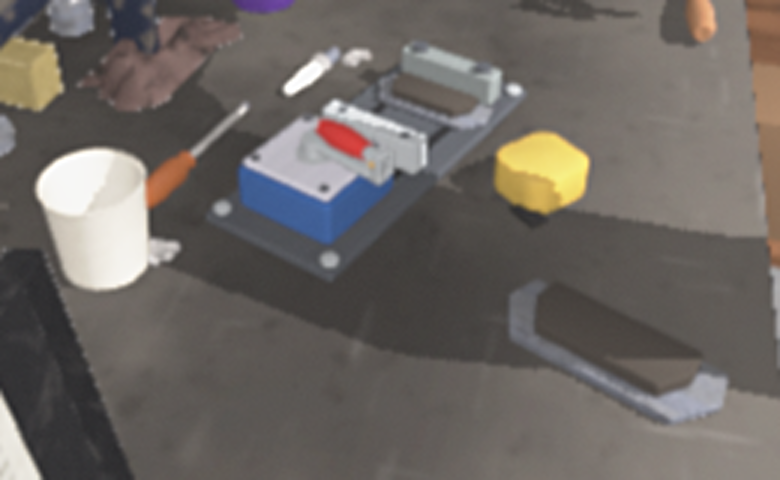

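```bash
cat >> h.py <<'E'
def tri(u1,u2):
    A=[];o=[]
    for c,u in(("top",u1),("scene",u2)):
        p=r.camera_params(c)["xyz"]; d=unproj(c,*u,0)-p; d/=np.linalg.norm(d); P=np.eye(3)-np.outer(d,d); A.append(P);o.append(P@p)
    return np.linalg.solve(sum(A),sum(o))
E
python3 - <<'E'
from h import *
t=lambda x,y:(x/3.4+140,y/3.4+110); s=lambda x,y:(x/3+140,y/3+150)
gc=np.array([unproj("top",*t(*p),.058) for p in((280,183),(420,195),(408,342),(267,330))]); print("gear",gc.round(4).tolist(),gc.mean(0),[np.linalg.norm(gc[i]-gc[i-1]).round(4) for i in range(4)])
bd=gc[1]+gc[2]-gc[0]-gc[3]; print("bed -y dir deg",np.degrees(np.arctan2(bd[1],bd[0])))
bc=np.array([unproj("top",*t(*p),.01) for p in((252,164),(730,207),(718,403),(233,355))]); b2=bc[1]+bc[2]-bc[0]-bc[3]; print("bed",bc.round(4).tolist(),np.degrees(np.arctan2(b2[1],b2[0])))
print("red mid tri",tri((236.3,198.5),s(343,140)))
for z in(.086,.095): print("red mid top",unproj("top",236.3,198.5,z))
for z in(.074,.086): print("hinge",z,unproj("top",*t(314,358),z), "hub",unproj("top",*t(341,256),z))
ends=[unproj("top",*t(*p),.09) for p in((336,264),(321,340))];print("red ends",ends,np.linalg.norm(ends[0]-ends[1]))
print("jawface",unproj("top",*t(485,275),.042),"pad edge near jaw",unproj("top",*t(572,300),.006+.01),"pad far",unproj("top",*t(645,300),.016),"backstop face",unproj("top",*t(658,300),.04))
E
```

```text
gear [[0.6404, 0.1441, 0.058], [0.6324, 0.0547, 0.058], [0.5385, 0.0627, 0.058], [0.5463, 0.1516, 0.058]] [0.58938441 0.10325712 0.058     ] [np.float64(0.0944), np.float64(0.0897), np.float64(0.0942), np.float64(0.0893)]
bed -y dir deg -95.05953167710501
bed [[0.6627, 0.1671, 0.01], [0.6324, -0.154, 0.01], [0.5014, -0.1421, 0.01], [0.5336, 0.1785, 0.01]] -95.56977789000432
red mid tri [0.56153283 0.11207189 0.08263459]
red mid top [0.56171365 0.11216705 0.086     ]
red mid top [0.56077456 0.11173415 0.095     ]
hinge 0.074 [0.52753063 0.12092009 0.074     ] hub [0.59105844 0.10437556 0.074     ]
hinge 0.086 [0.52677866 0.12022749 0.086     ] hub [0.58940981 0.10391648 0.086     ]
red ends [array([0.58393811, 0.1068071 , 0.09      ]), array([0.53745022, 0.11579437, 0.09      ])] 0.04734865574484143
jawface [0.58286916 0.01274336 0.042     ] pad edge near jaw [ 0.56927219 -0.04635073  0.016     ] pad far [ 0.56916939 -0.09455252  0.016     ] backstop face [ 0.56664333 -0.09850678  0.04      ]
```

```bash
python3 -m inch '[[0.748,-0.5265,0,0,0,-1,-1],[0.748,-0.5265,0,0,0,-1,-1],[0.748,-0.5265,0,0,0,-1,-1],[0.748,-0.5265,0,0,0,-1,-1],[0.748,-0.5265,0,0,0,-1,-1],[0.748,-0.5265,0,0,0,-1,-1],[0.748,-0.5265,0,0,0,-1,-1],[0.748,-0.5265,0,0,0,-1,-1],[0.748,-0.5265,0,0,0,-1,-1],[0.748,-0.5265,0,0,0,-1,-1],[0.748,-0.5265,0,0,0,-1,-1],[0.748,-0.5265,0,0,0,-1,-1],[0.748,-0.5265,0,0,0,-1,-1],[0.748,-0.5265,0,0,0,-1,-1],[0.748,-0.5265,0,0,0,-1,-1],[0.748,-0.5265,0,0,0,-1,-1],[0.748,-0.5265,0,0,0,-1,-1]]'
python3 -m inch '[[0,0,0,0,0,-1,-1],[0,0,0,0,0,-1,-1],[0,0,0,0,0,-1,-1],[0,0,0,0,0,-1,-1],[0,0,0,0,0,-1,-1],[0,0,0,0,0,-1,-1],[0,0,0,0,0,-1,-1],[0,0,0,0,0,-1,-1]]'
python3 -m inch '[[0,0,0,0,0,-0.4,-1],[0,0,0,0,0,-0.4,-1],[0,0,0,0,0,-0.4,-1],[0,0,0,0,0,-0.4,-1]]'
python3 - <<'E'
from h import *
o=r.get_obs();print(o["joint_pos"],o["ee_pos"],o["eef_rot"],o["force"],quat(o["eef_rot"]).as_matrix().round(4))
E
```

```text
time: 2.7
ee_pos: [0.5594, 0.1108, 0.2314]
eef_rot: [0.0, 0.756, 0.655, -0.0]
force: [-0.5, -0.4, -0.0]
grip_width: 1.002
grip_force: 0.0
time: 3.5
ee_pos: [0.5595, 0.1104, 0.2318]
eef_rot: [0.0, 0.326, 0.945, 0.0]
force: [-0.1, 0.1, -0.4]
grip_width: 0.998
grip_force: 0.0
time: 3.9
ee_pos: [0.5596, 0.1108, 0.2316]
eef_rot: [0.0, 0.125, 0.992, 0.0]
force: [0.4, -0.4, -0.2]
grip_width: 1.001
grip_force: 0.0
[ 1.95519540e-01  3.61500055e-01  1.66275401e-01  1.37528254e+00
 -5.37206978e-05  4.45204615e-01] [0.55956913 0.1108052  0.23159036] [1.45671467e-04 1.24518500e-01 9.92217275e-01 2.00323020e-05] [ 0.39138164 -0.40376435 -0.17625092] [[-9.690e-01  2.471e-01  3.000e-04]
 [ 2.471e-01  9.690e-01  0.000e+00]
 [-3.000e-04  1.000e-04 -1.000e+00]]
```

```bash
python3 -m inch '[[0,0,0.06,0,0,0,-1],[0,0,0.12,0,0,0,-1],[0,0,0.17,0,0,0,-0.5],[0,0,0.2,0,0,0,-0.3],[0,0,0.215,0,0,0,-0.3],[0,0,0.215,0,0,0,-0.3],[0,0,0.215,0,0,0,-0.3]]' 25
python3 - <<'E'
from h import *
a=r.read_camera("top")[140:260,170:370];b=r.read_camera("scene")[130:250,180:340]
cv2.imwrite("pics/c.png",np.vstack([cv2.resize(a,(500,300),interpolation=2),cv2.resize(b,(400,300),interpolation=2)[:, :].copy() if 0 else cv2.copyMakeBorder(cv2.resize(b,(400,300),interpolation=2),0,0,0,100,0)]))
E
```

```text
time: 4.6
ee_pos: [0.5605, 0.1114, 0.0713]
eef_rot: [0.001, 0.124, 0.992, 0.0]
force: [-0.0, -0.3, 0.9]
grip_width: 0.65
grip_force: 0.0
```

View pics/c.png

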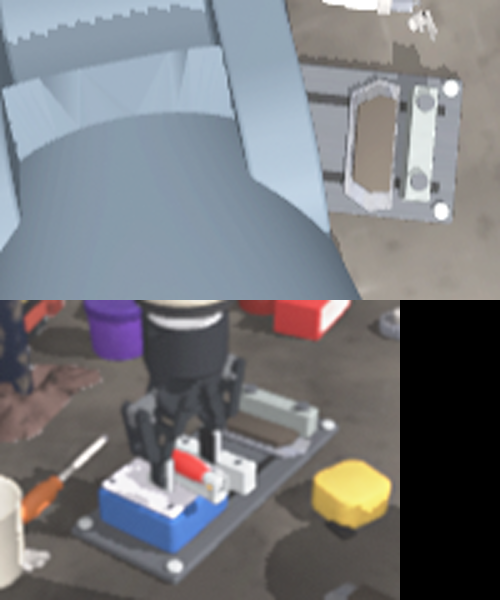

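The fingers straddle the red grip (scene part, about pixels (165,475) and (210,445), with red between them). I'll close now.

```bash
python3 -m inch '[[0,0,0.0015,0,0,0,0.2],[0,0,0.0015,0,0,0,0.6],[0,0,0.0015,0,0,0,1],[0,0,0.0015,0,0,0,1],[0,0,0.0015,0,0,0,1],[0,0,0.0015,0,0,0,1]]' 25
```

```text
time: 5.3
ee_pos: [0.5601, 0.1118, 0.0692]
eef_rot: [0.0, 0.123, 0.992, 0.0]
force: [1.9, 5.5, 4.5]
grip_width: 0.24
grip_force: 24.3
```

```bash
python3 -m inch '[[0.0004,0,-0.0066,0,0,0,1],[0.0017,0,-0.0131,0,0,0,1],[0.0039,0,-0.0194,0,0,0,1],[0.0068,0,-0.0253,0,0,0,1],[0.0105,0,-0.0308,0,0,0,1],[0.0148,0,-0.0358,0,0,0,1],[0.0148,0,-0.0358,0,0,0,1]]'
```

```text
time: 6.0
ee_pos: [0.549, 0.1143, 0.0959]
eef_rot: [0.0, 0.123, 0.992, 0.0]
force: [1.7, 4.8, 1.3]
grip_width: 0.24
grip_force: 25.4
```

```bash
python3 -m inch '[[0.005,0,-0.0044,0,0,0,1],[0.0105,0,-0.0081,0,0,0,1],[0.0165,0,-0.011,0,0,0,1],[0.0228,0,-0.0131,0,0,0,1],[0.0293,0,-0.0144,0,0,0,1],[0.0335,0,-0.0149,0,0,0,1],[0.0335,0,-0.0149,0,0,0,1]]'
python3 -m inch '[[0.002,0,0,0,0,0,1],[0.004,0,0,0,0,0,1],[0.004,0,0,0,0,0,1]]'
python3 - <<'E'
from h import *
cv2.imwrite("pics/d.png",cv2.resize(r.read_camera("scene")[130:250,180:340],(640,480),interpolation=2))
E
```

```text
time: 6.7
ee_pos: [0.5254, 0.1198, 0.1076]
eef_rot: [0.001, 0.123, 0.992, -0.0]
force: [3.3, -3.0, 6.8]
grip_width: 0.241
grip_force: 24.7
time: 7.0
ee_pos: [0.5229, 0.1204, 0.1077]
eef_rot: [0.001, 0.123, 0.992, -0.0]
force: [5.5, -3.1, 6.7]
grip_width: 0.239
grip_force: 24.8
```

View pics/d.png

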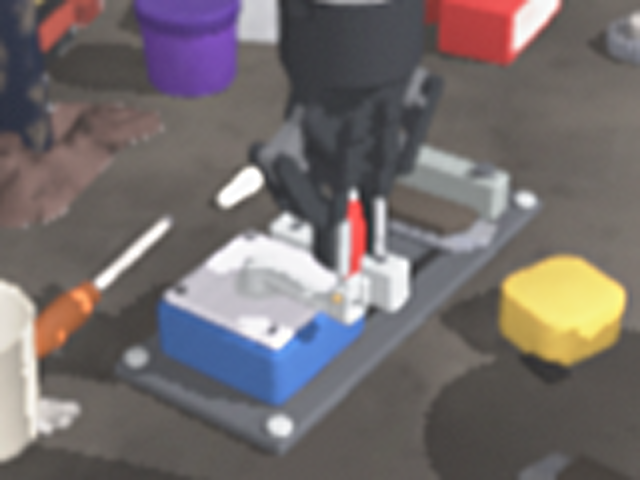

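```bash
python3 -m inch '[[0.0015,0,0,0,0,0,1],[0.0015,0,0,0,0,0,1]]'; python3 -m inch '[[0.0015,0,0,0,0,0,1],[0.0015,0,0,0,0,0,1]]';  python3 -m inch '[[0.0015,0,0,0,0,0,1],[0.0015,0,0,0,0,0,1]]'
```

```text
time: 7.25
ee_pos: [0.5219, 0.1206, 0.1077]
eef_rot: [0.002, 0.123, 0.992, -0.0]
force: [5.2, -3.2, 8.1]
grip_width: 0.24
grip_force: 24.8
time: 7.45
ee_pos: [0.5208, 0.1209, 0.1078]
eef_rot: [0.001, 0.123, 0.992, -0.0]
force: [5.6, -3.5, 7.2]
grip_width: 0.24
grip_force: 24.8
time: 7.65
ee_pos: [0.5198, 0.1211, 0.1077]
eef_rot: [0.002, 0.123, 0.992, -0.001]
force: [5.9, -3.9, 7.0]
grip_width: 0.24
grip_force: 24.7
```

```bash
python3 -m inch '[[0.0025,0,0,0,0,0,1],[0.0025,0,0,0,0,0,1]]'; python3 -m inch '[[0.0025,0,0,0,0,0,1],[0.0025,0,0,0,0,0,1]]'
```

```text
time: 7.85
ee_pos: [0.519, 0.1214, 0.1078]
eef_rot: [0.003, 0.124, 0.992, -0.001]
force: [14.8, -7.3, 0.7]
grip_width: 0.237
grip_force: 24.7
time: 8.05
ee_pos: [0.5184, 0.1216, 0.1079]
eef_rot: [0.004, 0.124, 0.992, -0.001]
force: [24.3, -8.3, -5.8]
grip_width: 0.238
grip_force: 24.9
```

```bash
python3 -m inch '[[-0.0048,0,0,0,0,0,1],[-0.0048,0,0,0,0,0,1],[-0.0048,0,0,0,0,0,1],[-0.0053,0.01,0,0,0,0,1],[-0.0069,0.0198,0,0,0,0,1],[-0.0095,0.0294,0,0,0,0,1],[-0.013,0.0388,0,0,0,0,1],[-0.0176,0.0476,0,0,0,0,1]]' 35
cat > st.py <<'E'
from h import *
C=np.array([.5878,.1042]);o=r.get_obs();d=o["ee_pos"][:2]-C;y=np.radians(165.87);X=np.array([np.cos(y),np.sin(y)]);Y=np.array([X[1],-X[0]])
a=np.arctan2(d@Y,d@X);e=d/np.linalg.norm(d);t=np.array([e[1],-e[0]]);f=o["force"]
print("t",o["time"],"alpha",np.degrees(a).round(1),"r mm",(1e3*np.linalg.norm(d)).round(2),"Fout",(-f[:2]@e).round(1),"Fcw",(-f[:2]@t).round(1),"Fz",f[2].round(1),"z",o["ee_pos"][2].round(4),"w",o["grip_width"].round(3),"vmax",abs(o["joint_vel"]).max().round(2))
E
python3 st.py
```

```text
time: 8.85
ee_pos: [0.5366, 0.1539, 0.1076]
eef_rot: [0.0, 0.123, 0.992, -0.0]
force: [-4.0, -1.4, 14.4]
grip_width: 0.234
grip_force: 36.1Traceback (most recent call last):
  File "st.py", line 4, in <module>
    print("t",o["time"],"alpha",np.degrees(a).round(1),"r mm",(1e3*np.linalg.norm(d)).round(2),"Fout",(-f[:2]@e).round(1),"Fcw",(-f[:2]@t).round(1),"Fz",f[2].round(1),"z",o["ee_pos"][2].round(4),"w",o["grip_width"].round(3),"vmax",abs(o["joint_vel"]).max().round(2))
                                                                                                                                                                                                       ^^^^^^^^^^^^^^^^^^^^^
AttributeError: 'float' object has no attribute 'round'
```

```bash
sed -i 's/"w",o\["grip_width"\].round(3),//' st.py; python3 st.py; python3 -m inch '[[0.0023,0.0013,0,0,0,0,1],[0.0023,0.0013,0,0,0,0,1]]' >/dev/null; python3 st.py;  python3 -m inch '[[0.0023,0.0013,0,0,0,0,1],[0.0023,0.0013,0,0,0,0,1]]'>/dev/null; python3 st.py
```

```text
t 8.85 alpha 30.0 r mm 71.39 Fout -1.9 Fcw 3.8 Fz 14.4 z 0.1076 vmax 0.18
t 9.05 alpha 30.5 r mm 71.99 Fout 9.2 Fcw -1.6 Fz 6.7 z 0.1078 vmax 0.01
t 9.25 alpha 30.5 r mm 72.59 Fout 20.5 Fcw -2.5 Fz 1.3 z 0.1078 vmax 0.01
```

```bash
cat > rows.py <<'E'
import sys,numpy as np
# args: cx cy (mm, tool axes rel C) r a0x a0y (cmd rel C mm) start end step
cx,cy,R,x,y,s,e,st=map(float,sys.argv[1:])
for a in np.arange(s,e+.1,st):
    X=cx+R*np.cos(np.radians(a));Y=cy+R*np.sin(np.radians(a));print(a,round((X-x)/750,4),round((Y-y)/750,4))
print("end",X.round(2),Y.round(2))
E
sed -i 's/np.array(\[.5878,.1042\])/np.array([.588,.1067])/' st.py
python3 rows.py .45 2.5 71.8 65.4 37.75 30 90 6
```

```text
30.0 -0.0037 0.0009
36.0 -0.0092 0.0093
42.0 -0.0155 0.0171
48.0 -0.0225 0.0241
54.0 -0.0303 0.0304
60.0 -0.0387 0.0359
66.0 -0.0477 0.0405
72.0 -0.057 0.044
78.0 -0.0667 0.0466
84.0 -0.0766 0.0482
90.0 -0.0866 0.0487
end 0.45 74.3
```

```bash
python3 -m inch '[[-0.0037,0.0009,0,0,0,0,1],[-0.0092,0.0093,0,0,0,0,1],[-0.0155,0.0171,0,0,0,0,1],[-0.0225,0.0241,0,0,0,0,1],[-0.0303,0.0304,0,0,0,0,1],[-0.0387,0.0359,0,0,0,0,1]]' >/dev/null; python3 st.py
python3 -m inch '[[-0.009,0.0046,0,0,0,0,1],[-0.0183,0.0081,0,0,0,0,1],[-0.028,0.0107,0,0,0,0,1],[-0.0379,0.0123,0,0,0,0,1],[-0.0479,0.0128,0,0,0,0,1]]' >/dev/null; python3 st.py
```

```text
t 9.85 alpha 60.2 r mm 70.44 Fout 9.9 Fcw 3.6 Fz 13.1 z 0.1076 vmax 0.23
t 10.35 alpha 90.2 r mm 70.57 Fout 10.6 Fcw 3.4 Fz 15.1 z 0.1076 vmax 0.22
```

```bash
python3 rows.py .45 2.5 71.8 .45 74.3 96 150 6; echo; python3 rows.py .45 2.5 71.8 -61.73 38.4 156 210 6;echo; python3 rows.py .45 2.5 71.8 -61.73 -33.4 216 270 6
```

```text
96.0 -0.01 -0.0005
102.0 -0.0199 -0.0021
108.0 -0.0296 -0.0047
114.0 -0.0389 -0.0083
120.0 -0.0479 -0.0128
126.0 -0.0563 -0.0183
132.0 -0.0641 -0.0246
138.0 -0.0711 -0.0317
144.0 -0.0774 -0.0395
150.0 -0.0829 -0.0479
end -61.73 38.4

156.0 -0.0046 -0.0089
162.0 -0.0081 -0.0183
168.0 -0.0107 -0.028
174.0 -0.0123 -0.0379
180.0 -0.0128 -0.0479
186.0 -0.0123 -0.0579
192.0 -0.0107 -0.0678
198.0 -0.0081 -0.0774
204.0 -0.0046 -0.0868
210.0 -0.0 -0.0957
end -61.73 -33.4

216.0 0.0055 -0.0084
222.0 0.0118 -0.0162
228.0 0.0188 -0.0233
234.0 0.0266 -0.0296
240.0 0.035 -0.035
246.0 0.044 -0.0396
252.0 0.0533 -0.0432
258.0 0.063 -0.0458
264.0 0.0729 -0.0473
270.0 0.0829 -0.0479
end 0.45 -69.3
```

```bash
python3 -m inch '[[-0.01,-0.0005,0,0,0,0,1],[-0.0199,-0.0021,0,0,0,0,1],[-0.0296,-0.0047,0,0,0,0,1],[-0.0389,-0.0083,0,0,0,0,1],[-0.0479,-0.0128,0,0,0,0,1],[-0.0563,-0.0183,0,0,0,0,1],[-0.0641,-0.0246,0,0,0,0,1],[-0.0711,-0.0317,0,0,0,0,1],[-0.0774,-0.0395,0,0,0,0,1],[-0.0829,-0.0479,0,0,0,0,1]]' >/dev/null; python3 st.py
python3 -m inch '[[-0.0046,-0.0089,0,0,0,0,1],[-0.0081,-0.0183,0,0,0,0,1],[-0.0107,-0.028,0,0,0,0,1],[-0.0123,-0.0379,0,0,0,0,1],[-0.0128,-0.0479,0,0,0,0,1]]' >/dev/null; python3 st.py
```

```text
t 11.35 alpha 150.1 r mm 70.88 Fout 10.5 Fcw 4.1 Fz 15.4 z 0.1076 vmax 0.11
t 11.85 alpha 180.0 r mm 70.93 Fout 10.7 Fcw 2.9 Fz 15.5 z 0.1076 vmax 0.11
```

Steady. On to 240, in two calls.

```bash
python3 -m inch '[[0.0005,-0.01,0,0,0,0,1],[0.0021,-0.0199,0,0,0,0,1],[0.0047,-0.0295,0,0,0,0,1],[0.0082,-0.0389,0,0,0,0,1],[0.0128,-0.0478,0,0,0,0,1]]' >/dev/null; python3 st.py
python3 -m inch '[[0.0055,-0.0084,0,0,0,0,1],[0.0118,-0.0162,0,0,0,0,1],[0.0188,-0.0233,0,0,0,0,1],[0.0266,-0.0296,0,0,0,0,1],[0.035,-0.035,0,0,0,0,1]]' >/dev/null; python3 st.py
python3 - <<'E'
from h import *
a=r.read_camera("top")[140:260,170:370];b=r.read_camera("scene")[130:250,180:340]
cv2.imwrite("pics/e.png",np.hstack([cv2.resize(a,(420,252),interpolation=2),cv2.resize(b,(336,252),interpolation=2)]))
E
```

```text
t 12.35 alpha -150.2 r mm 70.83 Fout 10.0 Fcw 3.4 Fz 13.1 z 0.1077 vmax 0.19
t 12.85 alpha -120.3 r mm 70.68 Fout 11.0 Fcw 4.3 Fz 9.7 z 0.1077 vmax 0.23
```

View pics/e.png

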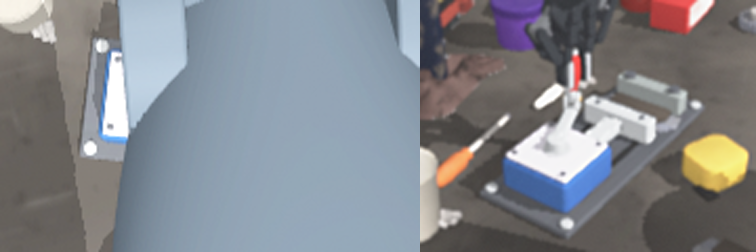

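The jaw (about (620,118) in the scene part) is close to the pad and the grip stands upright. From here I'll use smaller steps.

```bash
python3 -m inch '[[0.009,-0.0046,0,0,0,0,1],[0.0183,-0.0081,0,0,0,0,1],[0.028,-0.0107,0,0,0,0,1]]' >/dev/null; python3 st.py
python3 -m inch '[[0.0099,-0.0016,0,0,0,0,1],[0.0199,-0.0021,0,0,0,0,1],[0.0199,-0.0021,0,0,0,0,1]]' >/dev/null; python3 st.py
python3 - <<'E'
from h import *
b=r.read_camera("scene")[140:220,230:330]
cv2.imwrite("pics/f.png",cv2.resize(b,(700,560),interpolation=2))
E
python3 rows.py .45 2.5 71.8 .45 -69.3 272 310 2
```

```text
t 13.25 alpha -102.4 r mm 70.59 Fout 10.2 Fcw 3.2 Fz 8.5 z 0.1078 vmax 0.23
t 13.55 alpha -89.8 r mm 70.51 Fout 10.7 Fcw -0.8 Fz 6.6 z 0.1078 vmax 0.02
272.0 0.0033 0.0001
274.0 0.0067 0.0002
276.0 0.01 0.0005
278.0 0.0133 0.0009
280.0 0.0166 0.0015
282.0 0.0199 0.0021
284.0 0.0232 0.0028
286.0 0.0264 0.0037
288.0 0.0296 0.0047
290.0 0.0327 0.0058
292.0 0.0359 0.007
294.0 0.0389 0.0083
296.0 0.042 0.0097
298.0 0.0449 0.0112
300.0 0.0479 0.0128
302.0 0.0507 0.0145
304.0 0.0535 0.0164
306.0 0.0563 0.0183
308.0 0.0589 0.0203
310.0 0.0615 0.0224
end 46.6 -52.5
```

View pics/f.png

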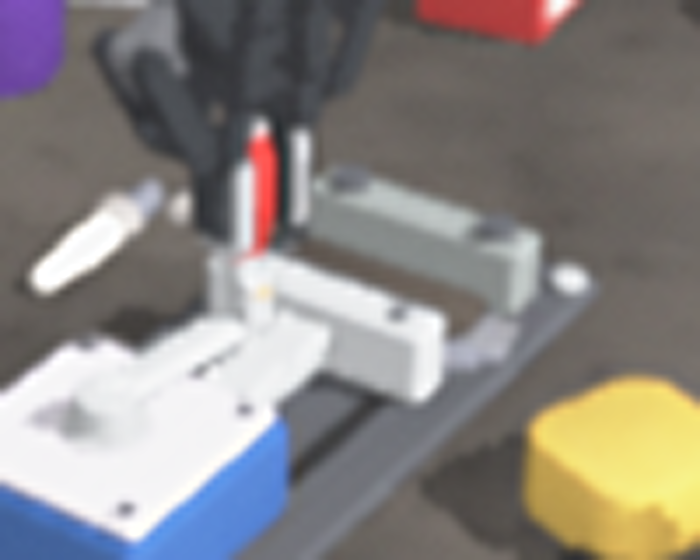

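The jaw is at the pad's near edge (about (440,350)), and the pad is still short of the backstop.

```bash
python3 -m inch '[[0.0033,0.0001,0,0,0,0,1],[0.0067,0.0002,0,0,0,0,1],[0.01,0.0005,0,0,0,0,1],[0.0133,0.0009,0,0,0,0,1],[0.0166,0.0015,0,0,0,0,1]]' >/dev/null; python3 st.py
python3 -m inch '[[0.0033,0.0006,0,0,0,0,1],[0.0066,0.0013,0,0,0,0,1]]' >/dev/null; python3 st.py
python3 -m inch '[[0.0016,0.0004,0,0,0,0,1],[0.0032,0.0009,0,0,0,0,1]]' >/dev/null; python3 st.py
```

```text
t 14.1 alpha -80.6 r mm 70.43 Fout 9.8 Fcw 3.4 Fz 5.7 z 0.1078 vmax 0.06
t 14.3 alpha -76.7 r mm 70.39 Fout 10.6 Fcw 4.2 Fz 5.4 z 0.1078 vmax 0.06
t 14.5 alpha -74.6 r mm 70.38 Fout 9.8 Fcw 4.1 Fz 4.0 z 0.1078 vmax 0.03
```

```bash
echo 'import sys
sys.exit(int(-f[:2]@t>6))'>>st.py
python3 -m inch '[[0.0016,0.0005,0,0,0,0,1],[0.0032,0.001,0,0,0,0,1]]' >/dev/null; python3 st.py &&
python3 -m inch '[[0.0016,0.0005,0,0,0,0,1],[0.0031,0.0011,0,0,0,0,1]]' >/dev/null && python3 st.py &&
python3 -m inch '[[0.0016,0.0006,0,0,0,0,1],[0.0032,0.0012,0,0,0,0,1]]' >/dev/null && python3 st.py &&
python3 -m inch '[[0.0015,0.0006,0,0,0,0,1],[0.003,0.0013,0,0,0,0,1]]' >/dev/null && python3 st.py &&
python3 -m inch '[[0.0015,0.0007,0,0,0,0,1],[0.0031,0.0014,0,0,0,0,1]]' >/dev/null && python3 st.py
```

```text
t 14.7 alpha -72.7 r mm 70.38 Fout 9.8 Fcw 4.0 Fz 5.5 z 0.1078 vmax 0.03
t 14.9 alpha -70.7 r mm 70.36 Fout 10.0 Fcw 4.5 Fz 5.2 z 0.1078 vmax 0.03
t 15.1 alpha -68.7 r mm 70.38 Fout 9.8 Fcw 4.0 Fz 4.6 z 0.1079 vmax 0.03
t 15.3 alpha -66.7 r mm 70.33 Fout 9.9 Fcw 3.8 Fz 4.1 z 0.1078 vmax 0.02
t 15.5 alpha -64.7 r mm 70.33 Fout 9.7 Fcw 3.8 Fz 4.7 z 0.1079 vmax 0.03
```

```bash
python3 -m inch '[[0.0015,0.0008,0,0,0,0,1],[0.0029,0.0015,0,0,0,0,1]]' >/dev/null; python3 st.py &&
python3 -m inch '[[0.0015,0.0008,0,0,0,0,1],[0.003,0.0016,0,0,0,0,1]]' >/dev/null && python3 st.py &&
python3 -m inch '[[0.0014,0.0008,0,0,0,0,1],[0.0028,0.0017,0,0,0,0,1]]' >/dev/null && python3 st.py &&
python3 -m inch '[[0.0014,0.0009,0,0,0,0,1],[0.0028,0.0019,0,0,0,0,1]]' >/dev/null && python3 st.py &&
python3 -m inch '[[0.0014,0.0009,0,0,0,0,1],[0.0028,0.0019,0,0,0,0,1]]' >/dev/null && python3 st.py &&
python3 -m inch '[[0.0013,0.001,0,0,0,0,1],[0.0026,0.002,0,0,0,0,1]]' >/dev/null && python3 st.py &&
python3 -m inch '[[0.0013,0.001,0,0,0,0,1],[0.0026,0.0021,0,0,0,0,1]]' >/dev/null && python3 st.py; python3 rows.py .45 2.5 71.8 46.6 -52.5 312 340 2
```

```text
t 15.7 alpha -62.7 r mm 70.31 Fout 10.0 Fcw 3.6 Fz 5.1 z 0.1078 vmax 0.02
t 15.9 alpha -60.6 r mm 70.34 Fout 9.7 Fcw 4.3 Fz 4.7 z 0.1078 vmax 0.02
t 16.1 alpha -58.7 r mm 70.3 Fout 10.5 Fcw 4.3 Fz 3.7 z 0.1078 vmax 0.02
t 16.3 alpha -56.6 r mm 70.28 Fout 8.8 Fcw 3.6 Fz 4.8 z 0.1078 vmax 0.02
t 16.5 alpha -54.6 r mm 70.3 Fout 10.9 Fcw 4.1 Fz 4.3 z 0.1078 vmax 0.02
t 16.7 alpha -52.9 r mm 70.26 Fout 9.3 Fcw 7.5 Fz 2.4 z 0.1079 vmax 0.02
312.0 0.0025 0.0022
314.0 0.005 0.0045
316.0 0.0073 0.0068
318.0 0.0096 0.0093
320.0 0.0118 0.0118
322.0 0.0139 0.0144
324.0 0.0159 0.0171
326.0 0.0178 0.0198
328.0 0.0197 0.0226
330.0 0.0214 0.0255
332.0 0.023 0.0284
334.0 0.0245 0.0314
336.0 0.0259 0.0344
338.0 0.0272 0.0375
340.0 0.0284 0.0406
end 67.92 -22.06
```

```bash
python3 -m inch '[[0.0013,0.001,0,0,0,0,1],[0.0013,0.001,0,0,0,0,1]]' >/dev/null; python3 st.py
```

```text
t 16.9 alpha -52.3 r mm 70.27 Fout 8.4 Fcw 9.9 Fz 2.9 z 0.1079 vmax 0.0
```

```bash
python3 -m inch '[[0.0013,0.0011,0,0,0,0,1],[0.0013,0.0011,0,0,0,0,1],[0.0013,0.0011,0,0,0,0,1],[0.0013,0.0011,0,0,0,0,1]]' >/dev/null; python3 st.py
```

```text
t 17.3 alpha -51.6 r mm 70.24 Fout 8.7 Fcw 12.4 Fz 1.4 z 0.1079 vmax 0.0
```

```bash
python3 -m inch '[[-0.001,0.0012,0,0,0,0,1],[-0.001,0.0012,0,0,0,0,1]]' >/dev/null; python3 st.py
python3 -m inch '[[-0.0013,-0.001,0,0,0,0,1],[-0.0013,-0.001,0,0,0,0,1]]' >/dev/null; python3 st.py
```

```text
t 17.5 alpha -51.6 r mm 69.92 Fout 3.2 Fcw 13.4 Fz 6.0 z 0.1078 vmax 0.0
t 17.7 alpha -52.2 r mm 69.96 Fout 1.9 Fcw 8.6 Fz 7.6 z 0.1078 vmax 0.0
```

```bash
python3 -m inch '[[0,0,0,0,0,0,0.3],[0,0,0,0,0,0,0],[0,0,0,0,0,0,-0.3],[0,0,0,0,0,0,-0.3],[0,0,0,0,0,0,-0.3]]'; python3 st.py
python3 - <<'E'
from h import *
b=r.read_camera("scene")[130:220,225:335]
cv2.imwrite("pics/g.png",cv2.resize(b,(700,573),interpolation=2))
E
```

```text
time: 18.2
ee_pos: [0.5312, 0.0646, 0.1068]
eef_rot: [-0.0, 0.123, 0.992, -0.0]
force: [0.0, -0.6, -0.4]
grip_width: 0.647
grip_force: 0.0
t 18.2 alpha -50.7 r mm 70.69 Fout -0.3 Fcw 0.5 Fz -0.4 z 0.1068 vmax 0.0
```

View pics/g.png

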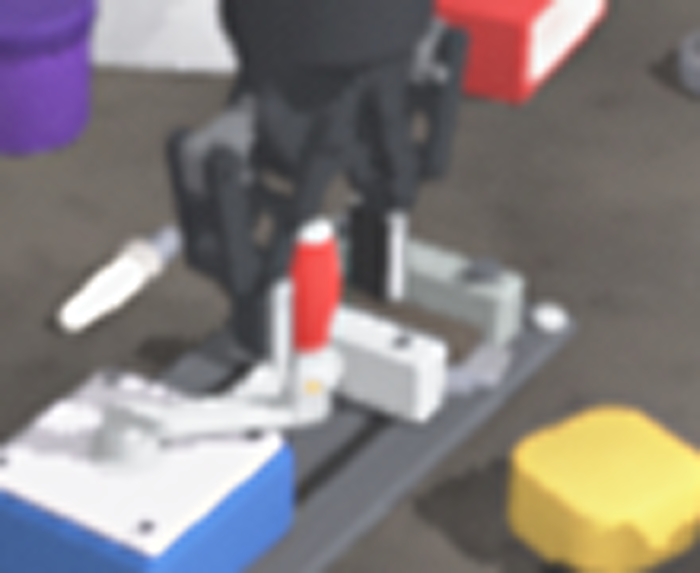

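The grip stands upright and free between the open fingers (red at about (315,290)), and the tool feels no contact force. I'll retreat straight up.

```bash
python3 -m inch '[[0,0,-0.02,0,0,0,-0.3],[0,0,-0.05,0,0,0,-0.3],[0,0,-0.1,0,0,0,-0.3],[0,0,-0.15,0,0,0,-0.3],[0,0,-0.2,0,0,0,-0.3],[0,0,-0.2,0,0,0,-0.3]]'
python3 - <<'E'
from h import *
b=r.read_camera("scene")[130:220,225:335]
cv2.imwrite("pics/i.png",cv2.resize(b,(700,573),interpolation=2))
E
```

```text
time: 18.85
ee_pos: [0.5331, 0.0648, 0.2617]
eef_rot: [0.003, 0.123, 0.992, 0.001]
force: [-0.1, 1.6, -0.6]
grip_width: 0.649
grip_force: 0.0
```

View pics/i.png

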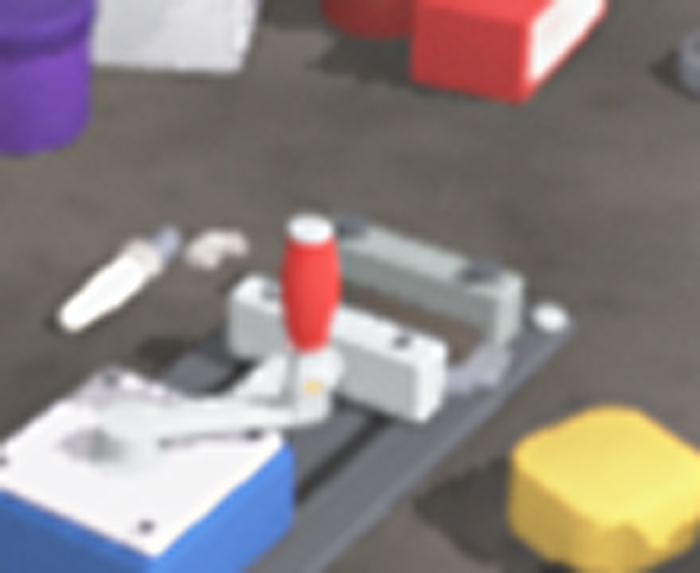

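Run:
```python
from h import *
C=np.array([.588,.1067]);a=np.radians(165.87+52)
h=C+.07*np.array([np.cos(a),np.sin(a)]);e=np.array([np.cos(a),np.sin(a)])
for th in(1.57,1.45,1.3):
    P=[[*(h-e*l*np.cos(th)),.086+l*np.sin(th)] for l in(0,14,38,62) for l in[l/1e3]]
    print(th,((proj("scene",P)-[225,130])*6.364).round(0).tolist())
b=cv2.imread("pics/i.png");H=cv2.cvtColor(b,cv2.COLOR_BGR2HSV);m=((H[...,0]<8)|(H[...,0]>172))&(H[...,1]>120);m[:200]=0;m[:,:250]=0;m[:,380:]=0
for y in range(245,350,15): x=np.nonzero(m[y])[0]; print(y,x.min(),x.max(),x.mean())
```

```text
1.57 [[313.0, 374.0], [314.0, 343.0], [315.0, 290.0], [316.0, 234.0]]
1.45 [[313.0, 374.0], [309.0, 344.0], [303.0, 291.0], [296.0, 237.0]]
1.3 [[313.0, 374.0], [304.0, 345.0], [288.0, 295.0], [271.0, 243.0]]
245 286 333 308.0
260 283 336 309.5
275 281 338 309.5
290 283 341 312.0
305 285 334 309.5
320 287 328 307.5
335 290 325 307.5
```

```bash
python3 -c "
from cell import r
print(r.finish_job())"
```

```text
the job is handed in; nothing more can be done
None
```

The job is handed in, with no verdict returned: I swung the grip upright to its stop, then wound the crank to an estimated 50 N squeeze (from the tool force, not measured directly) and released it; the last picture shows the grip upright, and the gripper is clear of everything.

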